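# Put the dust extractor's radio control into pairing and hold it there

### The arm

A 6-joint arm with a two-finger parallel gripper is mounted at the origin on the work surface; the furniture and walls round the work are solid. World frame = base frame: x ahead of the robot, y to its left, z up, the work surface at z = 0. Lengths are in m, angles in rad, forces in N, time in s.
With the tool pointing down it reaches from about 0.35 to 0.775 m from the base axis. Payload 7.3 kg.
Tool frame: the origin (TCP) lies midway between the tips of the shut fingers; the grasp point (between the pads) lies 19 mm behind it (robot.grip_depth is the z of the grasp point in the tool frame, in m); z points along the fingers, y is the line along which they close (so a half turn about z gives the same grasp; the last joint's range is limited). The gripper opens to 92 mm and grips with 3 to 60 N. Pads are 19 mm wide; open, the fingers measure 130 mm over their backs; the gripper's body (75 mm by 190 mm) begins 47 mm behind the grasp point.
Start: joints at [-1.267, 0.342, 1.524, -0, 1.275, -0.146], TCP at [0.228, -0.473, 0.227] pointing down, gripper open.
Joint ranges: [-2.53, 2.53], [-0.77, 2.02], [0.04, 2.7], [-1, 4.14], [0.28, 2.66], [-3.11, 3.11]. Speed limits (rad/s): [2.57, 2.57, 3.14, 3.14, 3.14, 3.14].

### API

Orientations are given as [roll, pitch, yaw] about the fixed x, y, z axes, in that order (R = Rz(yaw) Ry(pitch) Rx(roll)).
In Python, from cell import robot, viewer gives the robot as it stands.
- The arm moves only by the tool step_arm, never from a script. Its argument "increments" is a list of rows, each an object with "delta_pos": the shift along the tool's x, y, z in cm, a list of three; "dr": the turn, a rotation vector about the tool's x, y, z in degrees, a list of three; "fingers": the closure, from -1 (fully open) to 1 (shut), so that 0 is half open. In form: [{"delta_pos": [tx, ty, tz], "dr": [wx, wy, wz], "fingers": fingers}, ...]. A call has exactly 5 rows; each row is the pose to reach, as a shift and turn from the pose commanded when the call began, along the tool's axes at that moment; what a row does not reach only later rows make up. A row lasts 1/8 s, in which the tool goes at most 62.5 mm and 10.7 degrees, less where a joint would pass 70% of its speed; a pose out of reach is approached as far as the arm can. A call with a gripper value outside its range is refused whole. The fingers move at their own pace and stop on an object; "newtons" is the grip in N (left out, the last holds). Time passes only in rows, so rows that repeat a pose let the fingers close, or fill a call up. It gives the time, the measured TCP pose, the force, the opening and the grip force at its end, in the units of the state.
- robot.observe(): the state, without advancing time (a new reading comes with each control period).
- viewer.read_camera(name): name is "scene" or "side" or "wrist"; returns the picture (384x512x3 uint8, red, green, blue); there is no depth.
- viewer.camera_params(name): a dict with "K" (3x3 intrinsics, pixels), "k1" (the pictures are not rectified: a ray, as slopes to the right and down, at radius r is drawn at 1 + k1 r^2 times it, then the intrinsics apply), "T" (4x4, takes a point from camera to world coordinates). Camera axes: x right, y down, z forward; pixel columns grow to the right and rows downward; lengths in m; the calibration is good to about 2 mm. A picture is of the moment at which its call begins: read the wrist's pose just before it. camera_params takes no time and is no camera call; for the wrist camera it gives the pose at the moment of the call.
- robot.hand_in(): hands the job in; it is judged then, once.
The state is a dict: "time": time; "qpos": joint angles; "qvel": joint speeds; "joint_efforts": joint torques, N m; "tool_pos": TCP position; "tool_rot": TCP orientation; "contact_force": force on the tool from outside, world axes, zero at the start; "torque": the same for the moment, N m; "opening": finger opening in m; "grip_force": force on a finger pad.
Only numpy, scipy, OpenCV 4.12 (cv2) and the standard library are available. Lean on these libraries where they do the work, as an engineer would, in place of code of your own. Each camera call takes 0.05 s, during which the arm holds its last target. There are 200 camera calls.

### The job

The dust extractor's radio control, the grey box screwed to the bench, has to be paired again: turn its selector knob clockwise past the click to the set-up position, which swings the cover plate off the access hole, then take the plain round wooden dowel out of the drilled wooden block, put it down through the hole and push the recessed pairing button right down. Finish holding it like that - dowel upright in the gripper, button still held down, knob left in set-up - and leave everything else where it is.

Things in the scene. Friction and masses are not known exactly. Their poses are not given: they have to be found in the camera images.
- unit: Grey cast control box, fixed to the bench by four screwed lugs; 130 (x) x 170 (y) x 60 mm high, its level lid at z = 0.060. Origin: centre of its underside; x points to its back (a stub antenna 48 mm long sticks out level there), y to the side where the knob sits, z up. The knob's axis is at x = 10, y = +32 mm, the access hole's at x = 10, y = -28 mm.
- selector (a joint): Selector knob's angle in rad about the upright axis: 0 = run position (start, cover plate over the hole), growing clockwise seen from above to its stop at 1.047 (60 degrees) = set-up position (hole clear). A sprung detent holds it in both positions: it resists up to the middle (about 0.52 rad; about 0.07 N m to break away, at most about 0.2 N m on the way), then snaps on to the other end by itself if free to turn. From 0.9 up it counts as in set-up.
- selector_grip (a point): Point on the knob's axis at the height to grip, 28 mm above the lid. The knob is an upright black bar 13 mm thick, 46 mm long and 40 mm tall over the lid (top at z = 0.100), on a round skirt of 42 mm that ends 13 mm above the lid. This frame turns with the knob: its y lies along the bar, its x across the 13 mm; -y points along the cover plate.
- cover_end (a point): Centre of the top of the cover plate's round end (33 mm wide), 60 mm from the knob's axis and 5.5 mm above the lid. The plate is a 3 mm steel arm, 26 mm wide, fixed to the knob; at 0 its end lies over the hole, at the stop it is 60 mm away.
- hole (a point): Centre of the mouth of the round access hole, at the lid's level. 20 mm wide with a 2 mm chamfer, straight and smooth all the way down to the button, vertical.
- button_top (a point): Centre of the flat top of the pairing button, 26 mm below the mouth of the hole when up; cap 17 mm wide.
- pair_button (a joint): How far the button is pressed, in m: 0 = up, 0.008 = right down on its stop. Spring: it starts to move at 2.5 N, and needs 7.5 N right down. Its switch makes half-way down, at 0.004.
- block: Drilled wooden bench block, fixed, 60 (x) x 190 (y) x 60 mm high, origin at the centre of its underside, y along its length. Three upright holes 42 mm deep in a row along its middle: the dowel at y = -65 mm, a carpenter's pencil at y = -13 mm (its top at z = 0.18), a screwdriver, handle up, at y = +62 mm (its top at z = 0.23).
- dowel: Loose round wooden dowel, 13 mm across and 180 mm long, 20 g; it starts upright in the block, the top at z = 0.198 and 42 mm of it in a 15 mm hole. Its y axis points along it to its top end. Origin: halfway along, at its skin.
- dowel_tip (a point): Centre of the dowel's lower end face.
- dowel_top (a point): Centre of the dowel's upper end face; the dowel's own y axis points out of it.
- pencil_0: Bystander: flat carpenter's pencil, 163 mm long, standing in the block.
- screwdriver: Bystander: screwdriver with a wooden handle, 212 mm long, standing in the block.
- glasses: Bystander: safety glasses, 144 x 146 x 47 mm, lying at the right.
- caliper: Bystander: steel caliper, 200 mm long, 11 mm high, lying behind the work.
- pliers: Bystander: pliers with dipped grips, 48 x 163 x 13 mm, lying at the left.

How it is judged:
By the outcome, as a careful person would: the job done as asked, in the order asked, and still so for the second after the job is handed in, while the arm keeps its last pose, push and grip.
It also fails if it takes over 67 s, if anything falls off the work surface, if the arm or the gripper's body presses on something with over 40 N, if the wrist force passes 120 N, or if a joint passes its speed limit or range.

## Working session

There is one attempt and no reset: what is moved stays moved. The work goes in short steps, Python scripts to look and compute and a tool call to move; the robot and the scene stay as the last step left them, time stands still between calls to the robot, and variables do not carry over. Pictures are saved under pics/ and viewed, at most 10 in all, crops included, and the job is handed in when it is done.

Besides the shell and the picture viewer there is one more tool, called as name(argument=value, ...) on one line, values as JSON. step_arm: Moves the arm, as the interface text tells. Its arguments: {"type":"object","properties":{"increments":{"type":"array"},"newtons":{"type":"number"}},"required":["increments"]}

```bash
mkdir -p pics
python3 - <<'E'
from cell import robot, viewer
import cv2, numpy as np
print(robot.observe(), robot.grip_depth)
for n in ("scene","side"):
    im=viewer.read_camera(n); cv2.imwrite(f"pics/{n}0.png",cv2.resize(im[:,:,::-1],(800,600),interpolation=cv2.INTER_CUBIC))
    np.save(f"pics/{n}0.npy",im)
    print(n,viewer.camera_params(n))
print(viewer.camera_params("wrist"))
E
```

```text
{'time': 0.0, 'qpos': array([-1.26699068e+00,  3.42686523e-01,  1.52498378e+00, -2.21774822e-05,
        1.27539197e+00, -1.45957646e-01]), 'qvel': array([ 2.19956797e-04, -8.75373391e-04,  8.48014378e-04, -2.28284016e-04,
       -1.21485131e-03, -9.04717320e-05]), 'joint_efforts': array([-2.78480002e-03, -4.31240165e+01, -2.44228703e+01,  7.15701445e-02,
        5.59077621e-02, -1.13612714e-04]), 'tool_pos': array([ 0.2281607 , -0.4723953 ,  0.22607535]), 'tool_rot': array([-3.14013558e+00, -1.92759161e-04,  4.49769624e-01]), 'contact_force': array([-0.14183862,  0.5907043 ,  0.44461402]), 'torque': array([ 0.00052114,  0.01479562, -0.01405774]), 'grip_force': 0.0, 'opening': 0.09186980918575582} -0.0188
scene {'K': array([[371.41393327,   0.        , 257.74758237],
       [  0.        , 371.41393327, 196.71982026],
       [  0.        ,   0.        ,   1.        ]]), 'k1': -0.1132215135177934, 'T': array([[-6.99829974e-01, -3.21591578e-01,  6.37821970e-01,
        -1.05689012e-01],
       [-7.14308961e-01,  3.16130264e-01, -6.24359163e-01,
         6.74566891e-01],
       [-8.46179
[... 341 characters left out ...]
8385636, 'T': array([[ 0.93922247, -0.18434504,  0.2896171 ,  0.22045393],
       [-0.34233206, -0.43929363,  0.83055997, -1.15413521],
       [-0.02588266, -0.8792258 , -0.47570167,  0.79496897],
       [ 0.        ,  0.        ,  0.        ,  1.        ]])}
{'K': array([[346.04054228,   0.        , 254.02615067],
       [  0.        , 346.04054228, 197.20396034],
       [  0.        ,   0.        ,   1.        ]]), 'k1': -0.036568167175912956, 'T': array([[ 0.43397767, -0.87280604, -0.22332261,  0.28794856],
       [-0.90092297, -0.42073285, -0.10640337, -0.44347275],
       [-0.00108965,  0.24737316, -0.96891967,  0.3827462 ],
       [ 0.        ,  0.        ,  0.        ,  1.        ]])}
```

View pics/scene0.png

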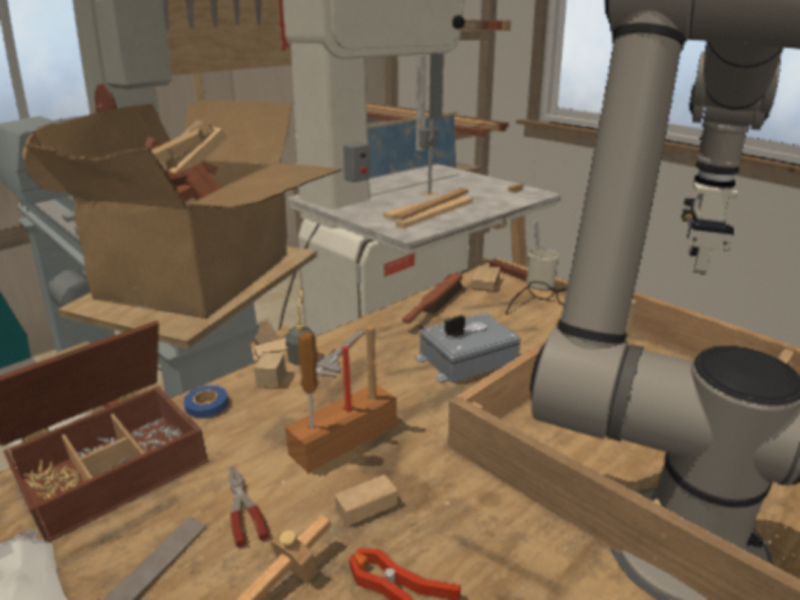

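View pics/side0.png

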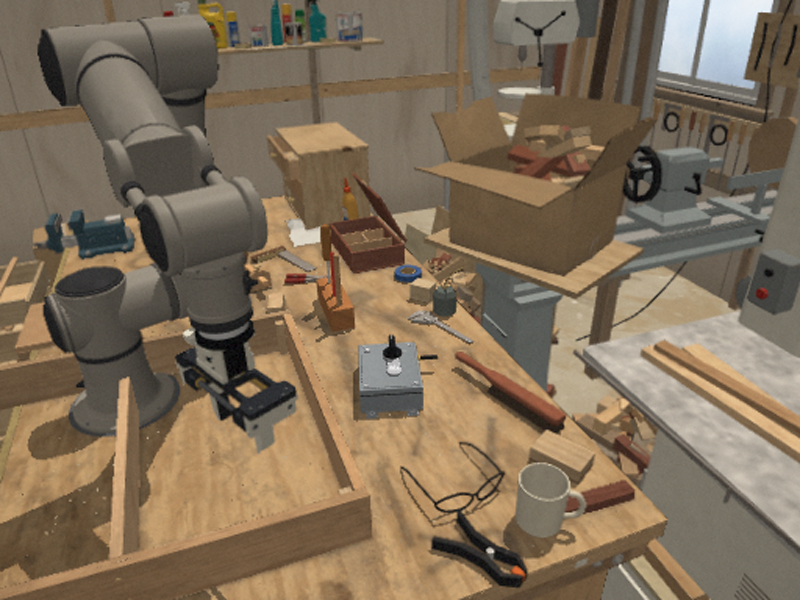

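The scene view shows the unit near (470,345) and the block near (342,425) with the dowel rightmost at (370,360). The side view shows the unit at (390,375), with its antenna pointing right and its knob on the far side, and the block at (338,305).

Run:
```python
import cv2, numpy as np
s=np.load("pics/scene0.npy")[:,:,::-1]; d=np.load("pics/side0.npy")[:,:,::-1]
def c(im,x,y,w=100,h=75): return cv2.resize(im[y:y+h,x:x+w],(400,300),interpolation=cv2.INTER_CUBIC)
# scene unit, side unit, scene block, side block
m=np.vstack([np.hstack([c(s,255,185),c(d,205,200)]),np.hstack([c(s,170,205,120,90),c(d,175,150,80,60)])])
cv2.imwrite("pics/m0.png",m)
```

```text
(no output)
```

View pics/m0.png

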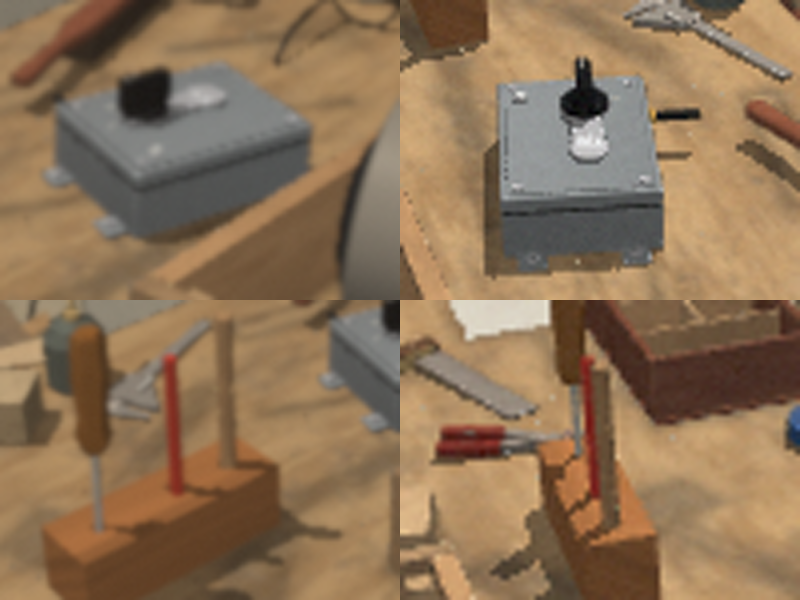

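Top row, lid corners. Scene: (57,98), (137,180), (310,125), (225,64). Side, with the 400 offset: (497,83), (635,78), (662,193), (500,197). Bottom row: dowel top at (224,318) and (602,372), dowel foot at (227,466) and (608,527).

```bash
cat > h.py <<'E'
import numpy as np, cv2
from scipy.optimize import least_squares
from scipy.spatial.transform import Rotation as R
def proj(p,P):
    T=np.array(P["T"]); c=(np.atleast_2d(p)-T[:3,3])@T[:3,:3]; s=c[:,:2]/c[:,2:]
    s=s*(1+P["k1"]*(s**2).sum(1,keepdims=True)); K=P["K"]
    return s*[K[0,0],K[1,1]]+K[:2,2]
def ray(uv,P):
    K=P["K"]; q=(np.atleast_2d(uv)-K[:2,2])/[K[0,0],K[1,1]]; s=q.copy()
    for _ in range(20): s=q/(1+P["k1"]*(s**2).sum(1,keepdims=True))
    T=np.array(P["T"]); return T[:3,3],np.c_[s,np.ones(len(s))]@T[:3,:3].T
def atz(uv,P,z):
    o,d=ray(uv,P); return o+d*((z-o[2])/d[:,2:])
def place(l,q):
    c,s=np.cos(q[2]),np.sin(q[2]); l=np.atleast_2d(l).astype(float)
    return np.c_[q[0]+c*l[:,0]-s*l[:,1],q[1]+s*l[:,0]+c*l[:,1],l[:,2]]
def fit(obs,q0):
    f=lambda q:np.concatenate([(proj(place(l,q),P)-uv).ravel() for l,uv,P in obs])
    r=least_squares(f,q0,loss="soft_l1"); return r.x,f(r.x)
E
python3 - <<'E'
from h import *
from cell import viewer
S,D=viewer.camera_params("scene"),viewer.camera_params("side")
np.set_printoptions(precision=4,suppress=True)
f=lambda a,k,o:(np.array(a,float)+.5)/k-.5+np.array(o)
L=np.array([[.065,.085,.06],[-.065,.085,.06],[-.065,-.085,.06],[.065,-.085,.06]])
us=f([[57,98],[137,180],[310,125],[225,64]],4,(255,185)); ud=f([[97,83],[235,78],[262,193],[100,197]],4,(205,200))
print(atz(us,S,.06),atz(ud,D,.06))
q,r=fit([(L,us,S),(L[[1,0,3,2]],ud,D)],[.55,-.1,0]); print("unit",q,r)
print("hole",place([[.01,-.028,.06]],q),"knob",place([[.01,.032,.088]],q))
B=np.array([[0,-.065,.198],[0,-.065,.06],[0,-.013,.06],[0,.062,.06]])
bs=f([[224,20],[227,166],[178,191],[99,228]],10/3,(170,205)); bd=f([[202,72],[208,227],[197,195],[177,155]],5,(175,150))
q,r=fit([(B,bs,S),(B,bd,D)],[.5,.2,0]); print("block",q,r); print(place(B,q))
E
```

```text
[[ 0.644  -0.1111  0.06  ]
 [ 0.5118 -0.0615  0.06  ]
 [ 0.4686 -0.2242  0.06  ]
 [ 0.5841 -0.2597  0.06  ]] [[ 0.517  -0.0721  0.06  ]
 [ 0.6329 -0.1109  0.06  ]
 [ 0.591  -0.2723  0.06  ]
 [ 0.4705 -0.2293  0.06  ]]
unit [ 0.5543 -0.1684 -0.297 ] [-0.4759  0.7822  0.1274 -1.4551  1.4812 -0.5469 -0.1081 -1.5242 -0.3119
 -0.5804  1.7167 -1.1758 -0.2764 -0.7033 -0.8374  0.4781]
hole [[ 0.5557 -0.1981  0.06  ]] knob [[ 0.5733 -0.1407  0.088 ]]
block [ 0.5301  0.1953 -0.0508] [-0.0424 -1.3324  0.438  -0.8374 -0.1307 -0.7691 -0.0726 -0.1965 -1.2865
 -1.565  -0.0421 -1.0843 -0.6194 -0.5361 -0.3562 -0.4135]
[[0.5268 0.1304 0.198 ]
 [0.5268 0.1304 0.06  ]
 [0.5294 0.1823 0.06  ]
 [0.5332 0.2572 0.06  ]]
```

step_arm(increments=[{"delta_pos": [5.5,-1.8,-0.4],"dr": [0,0,-9.4],"fingers": -1},{"delta_pos": [11,-3.6,-0.8],"dr": [0,0,-18.8],"fingers": -1},{"delta_pos": [16.5,-5.4,-1.2],"dr": [0,0,-28.2],"fingers": -1},{"delta_pos": [22,-7.2,-1.6],"dr": [0,0,-37.6],"fingers": -1},{"delta_pos": [27.3,-8.9,-2.1],"dr": [0,0,-47.2],"fingers": -1}])

```text
time: 0.72
tool_pos: [0.4364, -0.2723, 0.2476]
tool_rot: [-3.141, -0.0, 1.279]
contact_force: [0.4, -1.6, 0.8]
opening: 0.0919
grip_force: 0.0
```

```bash
cat > go.py <<'E'
import sys; from h import *; from cell import robot
def go(x,y,z,yawdeg):
    o=robot.observe(); M=R.from_euler("xyz",o["tool_rot"]); T=R.from_euler("xyz",[np.pi,0,np.radians(yawdeg)])
    np.set_printoptions(precision=2,suppress=True)
    print("t",round(o["time"],2),"pos",np.round(o["tool_pos"],4),"rpy",np.degrees(o["tool_rot"]),"F",o["contact_force"],"open",round(o["opening"],4),"grip",round(o["grip_force"],1),"q6",round(o["qpos"][5],2))
    print("delta cm",M.inv().apply(np.array([x,y,z])-o["tool_pos"])*100,"dr deg",np.degrees((M.inv()*T).as_rotvec()))
if __name__=="__main__": go(*map(float,sys.argv[1:]))
E
python3 go.py .573 -.141 .26 73
```

```text
t 0.72 pos [ 0.44 -0.27  0.25] rpy [-179.97   -0.01   73.29] F [ 0.41 -1.57  0.85] open 0.0919 grip 0.0 q6 -0.42
delta cm [16.5   9.3  -1.25] dr deg [-0.03 -0.01  0.29]
```

step_arm(increments=[{"delta_pos": [5,2.8,-0.4],"dr": [0,0,0.3],"fingers": -1},{"delta_pos": [10,5.6,-0.8],"dr": [0,0,0.3],"fingers": -1},{"delta_pos": [14,8,-1.2],"dr": [0,0,0.3],"fingers": -1},{"delta_pos": [16.5,9.3,-1.3],"dr": [0,0,0.3],"fingers": -1},{"delta_pos": [16.5,9.3,-1.3],"dr": [0,0,0.3],"fingers": -1}])

```text
time: 1.35
tool_pos: [0.5734, -0.1418, 0.2599]
tool_rot: [-3.141, -0.0, 1.271]
contact_force: [-1.1, -0.3, -0.1]
opening: 0.0918
grip_force: 0.0
```

Run:
```python
from h import *; from cell import robot,viewer
import json
P=viewer.camera_params("wrist"); im=viewer.read_camera("wrist")
np.savez("pics/w1.npz",im=im,**{k:np.array(v) for k,v in P.items()})
cv2.imwrite("pics/w1.png",cv2.resize(im[:,:,::-1],(800,600),interpolation=cv2.INTER_CUBIC))
print(robot.observe()["tool_pos"],proj([[.5557,-.1981,.0655],[.5733,-.1407,.1],[.527,.130,.198]],P)*1.5625)
```

```text
[ 0.57260086 -0.14286085  0.25995962] [[ 396.97229725  358.86844922]
 [ 396.60111099  283.34552608]
 [  30.06145626 -362.5447471 ]]
```

View pics/w1.png

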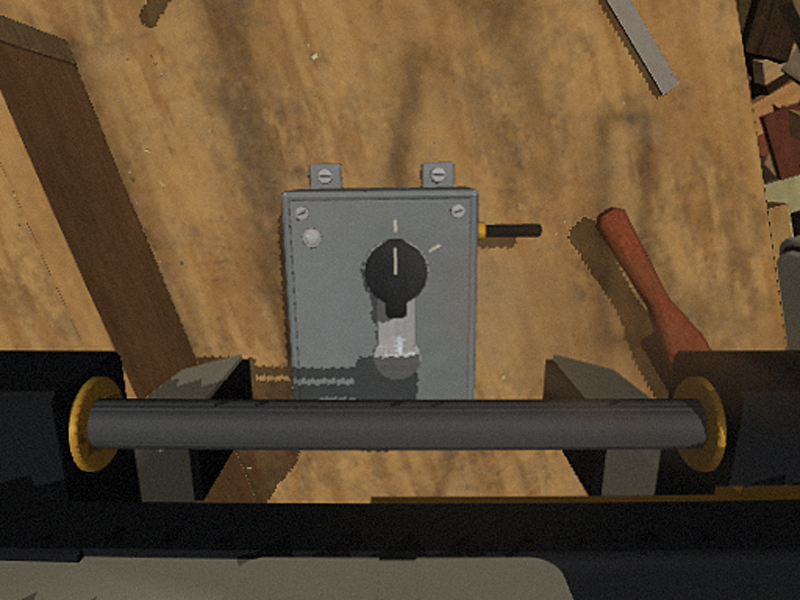

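The wrist view shows the knob skirt centred at (396,271), its bar running vertically with the white mark at x=395. The lid's +y corners are at (284,193) and (477,189), and the cover's round end is near (397,359).

Run:
```python
from h import *
P=dict(np.load("pics/w1.npz")); np.set_printoptions(precision=4,suppress=True)
f=lambda a:(np.array(a,float)+.5)/1.5625-.5
uv=f([[284,193],[477,189],[396,271],[397,359]])
L=np.array([[-.065,.085,.06],[.065,.085,.06],[.01,.032,.073],[.01,-.028,.0655]])
q,r=fit([(L,uv,P)],[.554,-.168,-.297]); print(q,np.degrees(q[2]),r)
print("hole",place([[.01,-.028,.06]],q),"knob",place([[.01,.032,.088]],q))
print(atz(uv[[0]],P,.06),atz(uv[[1]],P,.06),atz(uv[[2]],P,.073),atz(uv[[3]],P,.0655))
a,b=atz(f([[395,248],[395,274]]),P,.1); print(np.degrees(np.arctan2(*(a-b)[:2][::-1]))-90)
```

```text
[ 0.5541 -0.1681 -0.2826] -16.192751743756578 [-3.4815 -0.3955  1.6212 -0.2221 -0.1449  2.2979  0.2724 -0.2669]
hole [[ 0.5559 -0.1977  0.06  ]] knob [[ 0.5727 -0.1401  0.088 ]]
[[ 0.5187 -0.0697  0.06  ]] [[ 0.6386 -0.1043  0.06  ]] [[ 0.5735 -0.1379  0.073 ]] [[ 0.5556 -0.1979  0.0655]]
-17.264176369440833
```

step_arm(increments=[{"delta_pos": [0.3,0,4],"dr": [0,0,-0.4],"fingers": -1},{"delta_pos": [0.35,0,9],"dr": [0,0,-0.4],"fingers": -1},{"delta_pos": [0.35,0,13],"dr": [0,0,-0.4],"fingers": -1},{"delta_pos": [0.35,0,16],"dr": [0,0,-0.4],"fingers": -0.5},{"delta_pos": [0.35,0,18.3],"dr": [0,0,-0.4],"fingers": 0}], newtons=15)

```text
time: 2.02
tool_pos: [0.5722, -0.1412, 0.0762]
tool_rot: [-3.14, 0.0, 1.274]
contact_force: [-0.5, -0.4, 0.2]
opening: 0.0767
grip_force: 0.0
```

step_arm(increments=[{"delta_pos": [0,0,0],"dr": [0,0,0],"fingers": 0.2},{"delta_pos": [0,0,0],"dr": [0,0,0],"fingers": 0.4},{"delta_pos": [0,0,0],"dr": [0,0,0],"fingers": 0.6},{"delta_pos": [0,0,0],"dr": [0,0,0],"fingers": 1},{"delta_pos": [0,0,0],"dr": [0,0,0],"fingers": 1}])

```text
time: 2.65
tool_pos: [0.5739, -0.1401, 0.0782]
tool_rot: [3.141, 0.0, 1.275]
contact_force: [0.0, -0.0, 0.6]
opening: 0.0264
grip_force: 0.0
```

```bash
python3 go.py .573 -.139 .077 73.2
```

```text
t 2.65 pos [ 0.57 -0.14  0.08] rpy [179.96   0.01  73.08] F [ 0.01 -0.05  0.59] open 0.0264 grip 0.0 q6 -0.07
delta cm [ 0.08 -0.12  0.12] dr deg [ 0.04  0.01 -0.12]
```

step_arm(increments=[{"delta_pos": [0,0,0],"dr": [0,0,0],"fingers": 1},{"delta_pos": [0,0,0],"dr": [0,0,0],"fingers": 1},{"delta_pos": [0,0,0],"dr": [0,0,0],"fingers": 1},{"delta_pos": [0,0,0],"dr": [0,0,0],"fingers": 1},{"delta_pos": [0,0,0],"dr": [0,0,0],"fingers": 1}], newtons=30)

```text
time: 3.28
tool_pos: [0.5727, -0.1397, 0.0777]
tool_rot: [-3.139, 0.0, 1.276]
contact_force: [-5.3, 1.0, 4.2]
opening: 0.0127
grip_force: 30.0
```

step_arm(increments=[{"delta_pos": [0,0,0],"dr": [0,0,0],"fingers": 1},{"delta_pos": [0,0,0],"dr": [0,0,9],"fingers": 1},{"delta_pos": [0,0,0],"dr": [0,0,18],"fingers": 1},{"delta_pos": [0,0,0],"dr": [0,0,27],"fingers": 1},{"delta_pos": [0,0,0],"dr": [0,0,36],"fingers": 1}], newtons=45)

```text
time: 3.9
tool_pos: [0.5729, -0.1399, 0.0778]
tool_rot: [-3.14, 0.001, 0.642]
contact_force: [-4.3, 0.6, 4.4]
opening: 0.0126
grip_force: 45.0
```

step_arm(increments=[{"delta_pos": [0,0,0],"dr": [0,0,8],"fingers": 1},{"delta_pos": [0,0,0],"dr": [0,0,16],"fingers": 1},{"delta_pos": [0,0,0],"dr": [0,0,23],"fingers": 1},{"delta_pos": [0,0,0],"dr": [0,0,25],"fingers": 1},{"delta_pos": [0,0,0],"dr": [0,0,25],"fingers": 1}])

```text
time: 4.53
tool_pos: [0.573, -0.14, 0.0777]
tool_rot: [-3.141, 0.002, 0.213]
contact_force: [-5.6, 0.9, 3.7]
opening: 0.0125
grip_force: 45.3
```

```bash
python3 go.py .573 -.139 .077 13; python3 -c "
from cell import robot; print(robot.observe()['torque'])"
```

```text
t 4.53 pos [ 0.57 -0.14  0.08] rpy [-179.99    0.1    12.23] F [-5.61  0.85  3.71] open 0.0125 grip 45.3 q6 0.99
delta cm [ 0.02 -0.1   0.07] dr deg [-0.01  0.1  -0.77]
[0.14838809 0.84082353 0.61038409]
```

step_arm(increments=[{"delta_pos": [0,0,0],"dr": [0,0,0],"fingers": 0.4},{"delta_pos": [0,0,0],"dr": [0,0,0],"fingers": 0.2},{"delta_pos": [0,0,0],"dr": [0,0,0],"fingers": 0},{"delta_pos": [0,0,-2],"dr": [0,0,0],"fingers": 0},{"delta_pos": [0,0,-6],"dr": [0,0,0],"fingers": 0}])

```text
time: 5.15
tool_pos: [0.5728, -0.1397, 0.1367]
tool_rot: [-3.14, 0.003, 0.211]
contact_force: [0.5, -0.3, 0.9]
opening: 0.0459
grip_force: 0.0
```

```bash
python3 go.py .555 -.240 .28 73
```

```text
t 5.15 pos [ 0.57 -0.14  0.14] rpy [-179.88    0.18   12.08] F [ 0.52 -0.31  0.91] open 0.0459 grip 0.0 q6 0.99
delta cm [ -3.89   9.4  -14.33] dr deg [ -0.2    0.1  -60.92]
```

step_arm(increments=[{"delta_pos": [0,0,-5],"dr": [-0.1,0,-10],"fingers": -0.5},{"delta_pos": [-1,2.5,-9],"dr": [-0.2,0.1,-20],"fingers": -1},{"delta_pos": [-2,5,-12],"dr": [-0.2,0.1,-30],"fingers": -1},{"delta_pos": [-3,7.5,-14.3],"dr": [-0.2,0.1,-40],"fingers": -1},{"delta_pos": [-3.9,9.4,-14.3],"dr": [-0.2,0.1,-50],"fingers": -1}])

```text
time: 5.78
tool_pos: [0.5559, -0.2417, 0.2831]
tool_rot: [3.133, 0.0, 1.089]
contact_force: [0.2, 0.4, -0.9]
opening: 0.0898
grip_force: 0.0
```

step_arm(increments=[{"delta_pos": [0,0,0],"dr": [0,0,-8],"fingers": -1},{"delta_pos": [0,0,0],"dr": [0,0,-11],"fingers": -1},{"delta_pos": [0,0,0],"dr": [0,0,-11],"fingers": -1},{"delta_pos": [0,0,0],"dr": [0,0,-11],"fingers": -1},{"delta_pos": [0,0,0],"dr": [0,0,-11],"fingers": -1}])

```text
time: 6.4
tool_pos: [0.5553, -0.2401, 0.2807]
tool_rot: [3.138, 0.001, 1.275]
contact_force: [0.5, -0.1, 0.3]
opening: 0.0921
grip_force: 0.0
```

```bash
python3 - <<'E'
from h import *; from cell import robot,viewer
P=viewer.camera_params("wrist"); im=viewer.read_camera("wrist")
np.savez("pics/w2.npz",im=im,**{k:np.array(v) for k,v in P.items()})
cv2.imwrite("pics/w2.png",cv2.resize(im[80:290,150:430,::-1],(800,600),interpolation=cv2.INTER_CUBIC))
E
python3 go.py .526 .12 .30 87
```

```text
t 6.45 pos [ 0.56 -0.24  0.28] rpy [179.78   0.04  73.06] F [-0.06  0.04  0.27] open 0.0915 grip 0.0 q6 -0.24
delta cm [ 33.59 -13.29  -2.  ] dr deg [  0.21   0.07 -13.94]
```

View pics/w2.png

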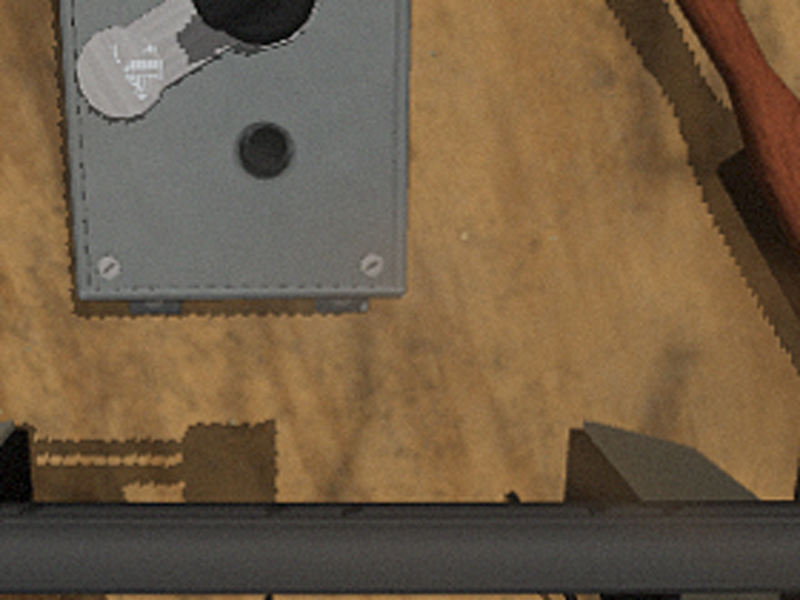

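The cover plate now lies clear at (121,72), and the hole is open at (264,151).

Run:
```python
from h import *
P=dict(np.load("pics/w2.npz")); np.set_printoptions(precision=4,suppress=True)
f=lambda a:(np.array(a,float)+.5)/(800/280)-.5+[150,80]
print("hole",atz(f([[264.5,151]]),P,.06),"rim w",atz(f([[235,151],[294,151]]),P,.06),"corners",atz(f([[77,299],[406,293]]),P,.06),"plate",atz(f([[121,72]]),P,.0655))
g=cv2.cvtColor(P["im"],cv2.COLOR_RGB2GRAY)[120:146,225:260]; m=(g<70)
import sys
n,l,st,c=cv2.connectedComponentsWithStats(m.astype(np.uint8)); print(st,c+[225,120]); 
i=1+st[1:,4].argmax(); print("dark centroid z.06/.058",atz(c[[i]]+[225,120],P,.06),atz(c[[i]]+[225,120],P,.058))
```

```text
hole [[ 0.5561 -0.1966  0.06  ]] rim w [[ 0.5455 -0.1934  0.06  ]
 [ 0.5667 -0.1999  0.06  ]] corners [[ 0.469  -0.2295  0.06  ]
 [ 0.5925 -0.2648  0.06  ]] plate [[ 0.5149 -0.1538  0.0655]]
[[  0   0  35  26 630]
 [  8   3  19  20 280]] [[241.9397 132.6048]
 [242.1357 132.2643]]
dark centroid z.06/.058 [[ 0.5561 -0.1963  0.06  ]] [[ 0.556  -0.1964  0.058 ]]
```

step_arm(increments=[{"delta_pos": [5.5,-2.2,-2],"dr": [0,0,-4],"fingers": -1},{"delta_pos": [11,-4.4,-2],"dr": [0,0,-8],"fingers": -1},{"delta_pos": [16.5,-6.6,-2],"dr": [0,0,-12],"fingers": -1},{"delta_pos": [22,-8.8,-2],"dr": [0,0,-14],"fingers": -1},{"delta_pos": [27.5,-11,-2],"dr": [0.2,0,-14],"fingers": -1}])

```text
time: 7.08
tool_pos: [0.5296, 0.0569, 0.3004]
tool_rot: [3.141, 0.001, 1.52]
contact_force: [1.0, 0.5, 0.3]
opening: 0.092
grip_force: 0.0
```

```bash
python3 go.py .526 .09 .30 87
```

```text
t 7.08 pos [0.53 0.06 0.3 ] rpy [179.96   0.07  87.07] F [0.98 0.49 0.34] open 0.092 grip 0.0 q6 0.01
delta cm [ 3.29 -0.53  0.04] dr deg [0.04 0.07 0.07]
```

step_arm(increments=[{"delta_pos": [3.3,-0.5,0],"dr": [0,0,0],"fingers": -1},{"delta_pos": [3.3,-0.5,0],"dr": [0,0,0],"fingers": -1},{"delta_pos": [3.3,-0.5,0],"dr": [0,0,0],"fingers": -1},{"delta_pos": [3.3,-0.5,0],"dr": [0,0,0],"fingers": -1},{"delta_pos": [3.3,-0.5,0],"dr": [0,0,0],"fingers": -1}])

```text
time: 7.7
tool_pos: [0.5269, 0.0872, 0.3]
tool_rot: [3.142, 0.001, 1.518]
contact_force: [-0.4, -0.3, -0.1]
opening: 0.0914
grip_force: 0.0
```

Run:
```python
from h import *; from cell import robot,viewer
P=viewer.camera_params("wrist"); im=viewer.read_camera("wrist")
np.savez("pics/w3.npz",im=im,**{k:np.array(v) for k,v in P.items()})
cv2.imwrite("pics/w3.png",cv2.resize(im[:,:,::-1],(800,600),interpolation=cv2.INTER_CUBIC))
print(robot.observe()["tool_pos"],proj([[.527,.130,.198]],P)*1.5625)
```

```text
[0.52686535 0.08735534 0.30004334] [[392.22050028 221.53415696]]
```

View pics/w3.png

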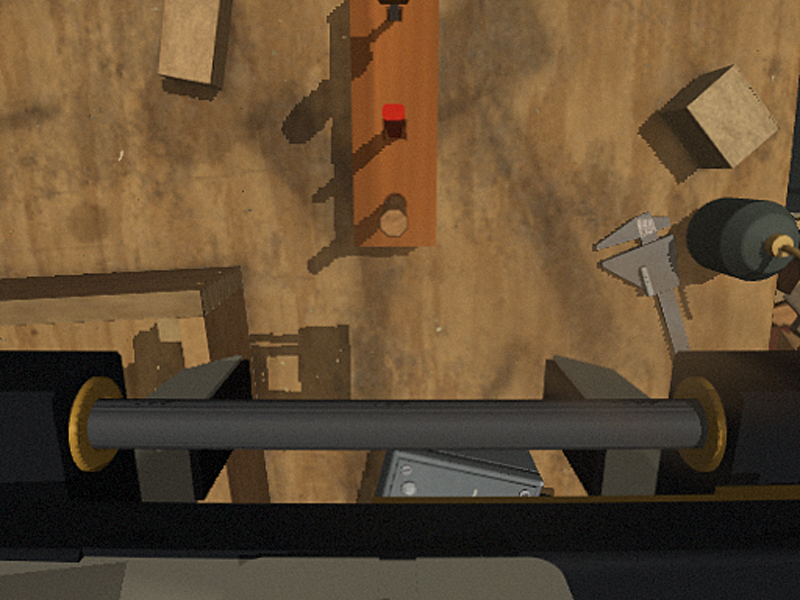

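Seen from above, the dowel's top is at (393,222), within a pixel of the prediction (392,222). The pencil is at (394,120), with nothing else in the way.

step_arm(increments=[{"delta_pos": [4.2,-0.2,0],"dr": [0,0,0],"fingers": -1},{"delta_pos": [4.2,-0.2,3],"dr": [0,0,0],"fingers": -1},{"delta_pos": [4.2,-0.2,8],"dr": [0,0,0],"fingers": -1},{"delta_pos": [4.2,-0.2,13],"dr": [0,0,0],"fingers": -0.6},{"delta_pos": [4.2,-0.2,15.9],"dr": [0,0,0],"fingers": -0.2}], newtons=10)

```text
time: 8.38
tool_pos: [0.5258, 0.1295, 0.1386]
tool_rot: [-3.139, 0.002, 1.519]
contact_force: [0.0, 0.5, -0.0]
opening: 0.076
grip_force: 0.0
```

step_arm(increments=[{"delta_pos": [0,0,0],"dr": [0,0,0],"fingers": 0.2},{"delta_pos": [0,0,0],"dr": [0,0,0],"fingers": 0.4},{"delta_pos": [0,0,0],"dr": [0,0,0],"fingers": 0.5},{"delta_pos": [0,0,0],"dr": [0,0,0],"fingers": 0.6},{"delta_pos": [0,0,0],"dr": [0,0,0],"fingers": 0.6}])

```text
time: 9.0
tool_pos: [0.5271, 0.1301, 0.1416]
tool_rot: [3.141, 0.001, 1.52]
contact_force: [0.0, 0.1, 0.7]
opening: 0.0266
grip_force: 0.0
```

step_arm(increments=[{"delta_pos": [0,0,0],"dr": [0,0,0],"fingers": 1},{"delta_pos": [0,0,0],"dr": [0,0,0],"fingers": 1},{"delta_pos": [0,0,0],"dr": [0,0,0],"fingers": 1},{"delta_pos": [0,0,0],"dr": [0,0,0],"fingers": 1},{"delta_pos": [0,0,0],"dr": [0,0,0],"fingers": 1}])

```text
time: 9.62
tool_pos: [0.5269, 0.1301, 0.1411]
tool_rot: [3.141, 0.001, 1.52]
contact_force: [0.2, -0.2, 2.9]
opening: 0.0134
grip_force: 10.0
```

```bash
python3 go.py .5273 .1297 .141 87
```

```text
t 9.62 pos [0.53 0.13 0.14] rpy [179.99   0.06  87.07] F [ 0.2  -0.21  2.86] open 0.0134 grip 10.0 q6 0.15
delta cm [-0.04  0.04  0.01] dr deg [0.01 0.06 0.07]
```

step_arm(increments=[{"delta_pos": [0,0,0],"dr": [0,0,0],"fingers": 1},{"delta_pos": [0,0,-1.5],"dr": [0,0,0],"fingers": 1},{"delta_pos": [0,0,-4],"dr": [0,0,0],"fingers": 1},{"delta_pos": [0,0,-8],"dr": [0,0,0],"fingers": 1},{"delta_pos": [0,0,-12],"dr": [0,0,0],"fingers": 1}], newtons=40)

```text
time: 10.25
tool_pos: [0.5264, 0.1301, 0.2629]
tool_rot: [-3.141, 0.001, 1.52]
contact_force: [0.7, -0.3, -0.6]
opening: 0.0134
grip_force: 40.0
```

```bash
python3 go.py .556 -.1968 .26 73
```

```text
t 10.25 pos [0.53 0.13 0.26] rpy [-179.98    0.07   87.07] F [ 0.67 -0.33 -0.62] open 0.0134 grip 40.0 q6 0.15
delta cm [-32.5    4.62   0.34] dr deg [-0.01  0.08 14.07]
```

step_arm(increments=[{"delta_pos": [-4,0.6,0],"dr": [0,0,3],"fingers": 1},{"delta_pos": [-9,1.3,0],"dr": [0,0,6],"fingers": 1},{"delta_pos": [-14,2,0],"dr": [0,0,9],"fingers": 1},{"delta_pos": [-19,2.7,0],"dr": [0,0,12],"fingers": 1},{"delta_pos": [-24,3.4,0],"dr": [0,0,14],"fingers": 1}])

```text
time: 10.88
tool_pos: [0.5483, -0.1128, 0.2622]
tool_rot: [3.141, 0.001, 1.274]
contact_force: [0.5, -0.2, -0.6]
opening: 0.0128
grip_force: 40.0
```

```bash
python3 go.py .556 -.1968 .26 73
```

```text
t 10.88 pos [ 0.55 -0.11  0.26] rpy [179.97   0.06  73.  ] F [ 0.51 -0.2  -0.61] open 0.0128 grip 40.0 q6 -0.04
delta cm [-7.81  3.2   0.23] dr deg [ 0.03  0.06 -0.  ]
```

step_arm(increments=[{"delta_pos": [-4,1.6,0],"dr": [0,0,0],"fingers": 1},{"delta_pos": [-7,2.8,0],"dr": [0,0,0],"fingers": 1},{"delta_pos": [-7.8,3.2,0.2],"dr": [0,0,0],"fingers": 1},{"delta_pos": [-7.8,3.2,2],"dr": [0,0,0],"fingers": 1},{"delta_pos": [-7.8,3.2,5],"dr": [0,0,0],"fingers": 1}])

```text
time: 11.5
tool_pos: [0.5569, -0.1946, 0.2122]
tool_rot: [3.139, 0.001, 1.276]
contact_force: [-0.6, -0.3, -0.4]
opening: 0.0131
grip_force: 40.0
```

```bash
python3 go.py .556 -.1968 .20 73
python3 - <<'E'
from h import *; from cell import robot,viewer
S,D=viewer.camera_params("scene"),viewer.camera_params("side")
t=robot.observe()["tool_pos"]
a=viewer.read_camera("scene"); b=viewer.read_camera("side"); np.savez("pics/c4.npz",a=a,b=b)
pts=[t+[0,0,-.123],[.556,-.1968,.06]]
def c(im,P):
    u=proj(pts,P); x,y=(u.mean(0)-[40,60]).astype(int); print("pred",(u-[x,y]+.5)*5-.5,(x,y)); return cv2.resize(im[y:y+120,x:x+80,::-1],(400,600),interpolation=cv2.INTER_CUBIC)
cv2.imwrite("pics/c4.png",np.hstack([c(a,S),c(b,D)]))
E
```

```text
t 11.5 pos [ 0.56 -0.19  0.21] rpy [179.85   0.06  73.1 ] F [-0.58 -0.25 -0.38] open 0.0131 grip 40.0 q6 -0.17
delta cm [-0.24 -0.03  1.22] dr deg [0.15 0.06 0.1 ]
pred [[205.12116127 286.21910759]
 [205.77050051 324.47689269]] (np.int64(265), np.int64(145))
pred [[203.27960184 284.57210999]
 [204.16214718 323.22592745]] (np.int64(211), np.int64(173))
```

View pics/c4.png

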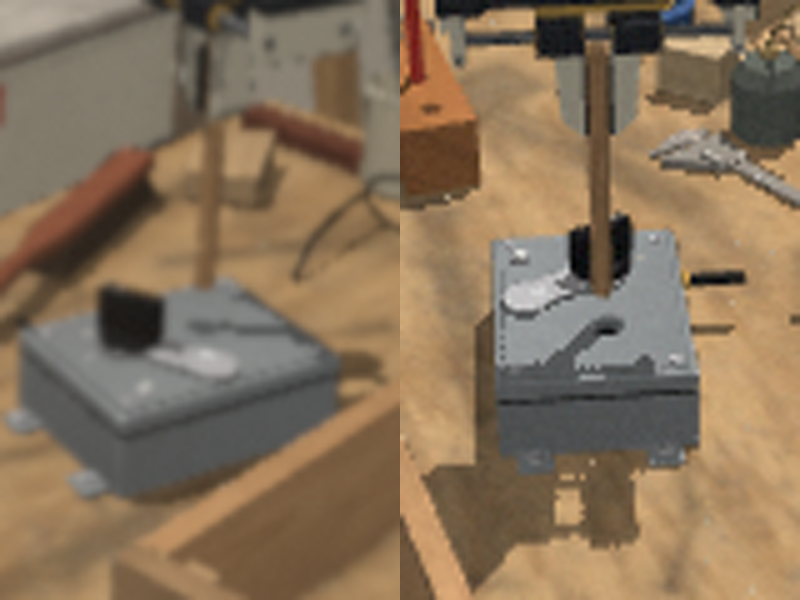

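In the side half the dowel tip is at (601,294) and the hole at (608,326). In the scene half they are at (205,288) and (204,326). I'll measure the offset at sub-pixel level before going down.

Run:
```python
from h import *; from cell import robot,viewer
np.set_printoptions(precision=2,suppress=True,linewidth=160)
S,D=viewer.camera_params("scene"),viewer.camera_params("side"); z=np.load("pics/c4.npz")
t=robot.observe(); print(t["tool_pos"].round(4),t["time"])
b=z["b"].astype(int)
# side: dowel over bench: redness r-b profile; hole darkness
for y in (202,206,210,214): print(y,(b[y,322-100+0+0:0] if 0 else b[y,240:262,0]-0).tolist())
for y in range(226,233): print(y,"dow",(b[y,246:258,0]-b[y,246:258,2]).tolist())
for y in range(233,243): print(y,"hole",b[y,246:262].sum(1).tolist())
a=z["a"].astype(int)
for y in (178,184,190,196,200): print(y,"scene",a[y,298:316].sum(1).tolist())
for y in range(204,216): print(y,"sh",a[y,298:316].sum(1).tolist())
for P,n in((S,"scene"),(D,"side")):
  print(n,proj([[.556,-.1968,h] for h in(.06,.09,.15,.19)],P))
```

```text
[ 0.55 -0.19  0.21] 11.6
202 [164, 160, 158, 158, 153, 148, 147, 139, 134, 108, 100, 100, 99, 158, 162, 165, 163, 157, 157, 157, 165, 165]
206 [187, 185, 179, 177, 174, 174, 169, 165, 127, 107, 100, 112, 96, 140, 141, 143, 146, 153, 157, 160, 170, 176]
210 [183, 186, 186, 190, 184, 188, 190, 189, 160, 102, 103, 104, 99, 182, 166, 158, 153, 149, 143, 144, 147, 152]
214 [195, 193, 189, 192, 190, 184, 180, 192, 191, 103, 102, 103, 98, 175, 192, 184, 182, 180, 181, 183, 175, 172]
226 dow [1, -5, 7, 36, 50, 50, 46, 17, 1, 0, -1, -3]
227 dow [-2, -6, 0, 36, 47, 53, 44, 21, -4, 2, 0, -4]
228 dow [1, -4, 5, 34, 45, 50, 42, 20, 3, 0, 1, -4]
229 dow [3, 1, -1, 35, 44, 46, 45, 20, 1, -2, -4, -2]
230 dow [1, 0, -1, 27, 49, 50, 45, 22, -5, -5, -3, -4]
231 dow [-2, -2, -4, 19, 47, 52, 41, 7, -2, -2, -3, -2]
232 dow [-4, -5, -4, -3, 10, 25, 16, -2, -6, -5, -4, -5]
233 hole [457, 456, 452, 445, 442, 439, 439, 444, 447, 441, 448, 442, 450, 436, 437, 437]
234 hole [456, 451, 446, 448, 444, 448, 451, 445, 442, 452, 449, 441, 441, 441, 443, 445]
235 hole [449, 446, 446, 447, 445, 446, 421, 426, 449, 448
[... 1788 characters left out ...]
, 281, 272, 275, 291, 300, 288, 289, 309, 306, 300, 301, 302]
211 sh [343, 392, 398, 393, 378, 355, 322, 299, 299, 315, 341, 354, 357, 352, 308, 288, 282, 284]
212 sh [347, 378, 387, 398, 390, 388, 375, 366, 367, 375, 386, 396, 399, 393, 376, 365, 368, 366]
213 sh [315, 333, 351, 376, 391, 405, 409, 405, 402, 402, 402, 406, 403, 407, 402, 406, 403, 406]
214 sh [340, 337, 334, 376, 433, 456, 460, 468, 466, 445, 428, 419, 416, 411, 413, 409, 413, 413]
215 sh [452, 435, 402, 431, 479, 499, 515, 562, 570, 537, 494, 473, 451, 434, 417, 412, 413, 409]
scene [[305.75 209.5 ]
 [306.28 201.51]
 [307.36 184.99]
 [308.09 173.56]]
side [[251.43 237.25]
 [251.22 229.74]
 [250.77 214.17]
 [250.46 203.36]]
```

```bash
cat > meas.py <<'E'
from h import *; from cell import robot,viewer
def shot(n,y,x):
    P=viewer.camera_params(n); im=viewer.read_camera(n); return im.astype(int),P
np.set_printoptions(precision=4,suppress=True,linewidth=170)
ps=[robot.observe()["tool_pos"]]
b,D=shot("side",0,0); ps.append(robot.observe()["tool_pos"])
a,S=shot("scene",0,0); ps.append(robot.observe()["tool_pos"])
print(np.array(ps)); t=np.mean(ps,0)
for n,im,P in(("side",b,D),("scene",a,S)):
    for h in(.085,.10,.115):
        u=proj([[.556,-.1968,t[2]-.141+h]],P)[0]; r=int(round(u[1])); c0=int(u[0])-6
        print(n,h,"pred",u,"row",r,"from",c0,im[r,c0:c0+14,0].tolist(),im[r,c0:c0+14,2].tolist())
E
python3 meas.py
```

```text
[[ 0.5548 -0.1934  0.2087]
 [ 0.5557 -0.1939  0.2107]
 [ 0.5565 -0.1944  0.212 ]]
side 0.085 pred [250.7371 212.9826] row 213 from 244 [185, 190, 193, 192, 190, 105, 100, 106, 98, 173, 190, 181, 178, 181] [105, 106, 109, 112, 110, 58, 53, 56, 53, 99, 108, 103, 101, 104]
side 0.1 pred [250.6217 208.9568] row 209 from 244 [182, 188, 191, 188, 160, 103, 101, 114, 100, 162, 154, 146, 144, 144] [102, 107, 110, 107, 92, 56, 52, 60, 52, 94, 90, 83, 84, 84]
side 0.115 pred [250.5049 204.8815] row 205 from 244 [167, 161, 159, 154, 140, 103, 102, 105, 95, 143, 143, 146, 154, 163] [102, 100, 97, 89, 82, 55, 55, 53, 53, 87, 85, 89, 94, 98]
scene 0.085 pred [307.4382 183.7312] row 184 from 301 [128, 119, 112, 114, 121, 124, 118, 111, 109, 116, 118, 121, 122, 122] [73, 69, 67, 65, 66, 65, 61, 58, 62, 69, 70, 73, 73, 73]
scene 0.1 pred [307.7114 179.4718] row 179 from 301 [158, 150, 149, 146, 133, 122, 116, 114, 131, 168, 181, 179, 173, 172] [91, 89, 89, 86, 75, 64, 61, 60, 74, 100, 108, 107, 103, 103]
scene 0.115 pred [307.9862 175.1654] row 175 from 301 [176, 177, 181, 181, 161, 132, 120, 116, 128, 166, 182, 184, 181, 177] [97, 99, 105, 107, 93, 72, 63, 61, 71, 98, 109, 111, 108, 105]
```

step_arm(increments=[{"delta_pos": [-0.3,0.2,0],"dr": [0,0,0],"fingers": 1},{"delta_pos": [-0.3,0.2,0.8],"dr": [0.1,0,0],"fingers": 1},{"delta_pos": [-0.3,0.2,1.6],"dr": [0.1,0,0],"fingers": 1},{"delta_pos": [-0.3,0.2,1.9],"dr": [0.1,0,0],"fingers": 1},{"delta_pos": [-0.3,0.2,1.9],"dr": [0.1,0,0],"fingers": 1}])

```text
time: 12.32
tool_pos: [0.5573, -0.1986, 0.1921]
tool_rot: [-3.139, 0.001, 1.275]
contact_force: [-0.4, -0.2, -1.2]
opening: 0.013
grip_force: 40.0
```

```bash
python3 go.py .5568 -.1978 .190 73
python3 - <<'E'
from h import *; from cell import robot,viewer
a=viewer.read_camera("scene"); b=viewer.read_camera("side")
print(robot.observe()["tool_pos"].round(4))
c=lambda im,x,y: cv2.resize(im[y:y+60,x:x+40,::-1],(400,600),interpolation=cv2.INTER_CUBIC)
cv2.imwrite("pics/c5.png",np.hstack([c(a,286,170),c(b,232,195)]))
E
```

```text
t 12.32 pos [ 0.56 -0.2   0.19] rpy [-179.88    0.06   73.07] F [-0.36 -0.25 -1.24] open 0.013 grip 40.0 q6 -0.18
delta cm [ 0.06 -0.07  0.21] dr deg [-0.12  0.06  0.07]
[ 0.5576 -0.1987  0.1925]
```

View pics/c5.png

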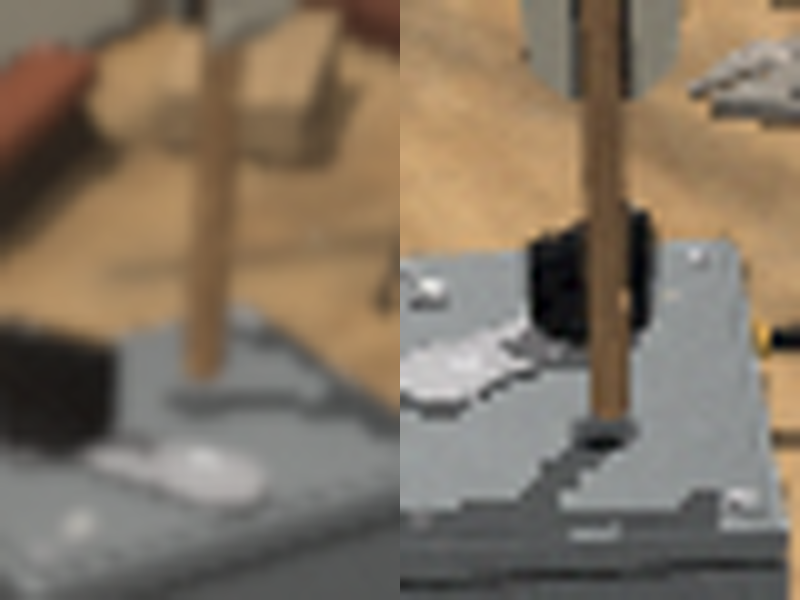

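The tip (611,415) is about 0.5 px to the right of the hole's centre (605) in the side view, and near centre in the scene view. I'll shift it about 1.4 mm and go in gently.

step_arm(increments=[{"delta_pos": [0.1,-0.1,0],"dr": [-0.1,0,0],"fingers": 1},{"delta_pos": [0.1,-0.1,0.6],"dr": [-0.1,0,0],"fingers": 1},{"delta_pos": [0.1,-0.1,1.2],"dr": [-0.1,0,0],"fingers": 1},{"delta_pos": [0.1,-0.1,1.8],"dr": [-0.1,0,0],"fingers": 1},{"delta_pos": [0.1,-0.1,1.8],"dr": [-0.1,0,0],"fingers": 1}])

```text
time: 13.05
tool_pos: [0.5565, -0.1973, 0.1736]
tool_rot: [-3.14, 0.001, 1.275]
contact_force: [0.4, -0.4, -0.6]
opening: 0.0132
grip_force: 40.0
```

```bash
python3 go.py .5566 -.1972 .157 73
```

```text
t 13.05 pos [ 0.56 -0.2   0.17] rpy [-179.93    0.05   73.07] F [ 0.42 -0.37 -0.59] open 0.0132 grip 40.0 q6 -0.17
delta cm [0.01 0.01 1.66] dr deg [-0.07  0.05  0.07]
```

The tip is about 10 mm inside the hole with no contact force, so I'll keep going down to the button.

step_arm(increments=[{"delta_pos": [0,0,0.5],"dr": [0,0,0],"fingers": 1},{"delta_pos": [0,0,1],"dr": [0,0,0],"fingers": 1},{"delta_pos": [0,0,1.5],"dr": [0,0,0],"fingers": 1},{"delta_pos": [0,0,1.8],"dr": [0,0,0],"fingers": 1},{"delta_pos": [0,0,1.8],"dr": [0,0,0],"fingers": 1}], newtons=50)

```text
time: 13.68
tool_pos: [0.5568, -0.1975, 0.1565]
tool_rot: [3.141, 0.001, 1.275]
contact_force: [-1.4, 0.7, 3.5]
opening: 0.0133
grip_force: 50.0
```

step_arm(increments=[{"delta_pos": [0,0,0.2],"dr": [0,0,0],"fingers": 1},{"delta_pos": [0,0,0.4],"dr": [0,0,0],"fingers": 1},{"delta_pos": [0,0,0.5],"dr": [0,0,0],"fingers": 1},{"delta_pos": [0,0,0.5],"dr": [0,0,0],"fingers": 1},{"delta_pos": [0,0,0.5],"dr": [0,0,0],"fingers": 1}])

```text
time: 14.3
tool_pos: [0.5569, -0.1975, 0.1518]
tool_rot: [3.141, 0.001, 1.275]
contact_force: [-1.0, 0.4, 5.0]
opening: 0.0128
grip_force: 50.0
```

step_arm(increments=[{"delta_pos": [0,0,0.1],"dr": [0,0,0],"fingers": 1},{"delta_pos": [0,0,0.2],"dr": [0,0,0],"fingers": 1},{"delta_pos": [0,0,0.3],"dr": [0,0,0],"fingers": 1},{"delta_pos": [0,0,0.4],"dr": [0,0,0],"fingers": 1},{"delta_pos": [0,0,0.4],"dr": [0,0,0],"fingers": 1}])

```text
time: 14.92
tool_pos: [0.5571, -0.1976, 0.149]
tool_rot: [3.14, 0.001, 1.275]
contact_force: [-3.4, 2.7, 12.1]
opening: 0.0127
grip_force: 50.0
```

step_arm(increments=[{"delta_pos": [0,0,0.05],"dr": [0,0,0],"fingers": 1},{"delta_pos": [0,0,0.05],"dr": [0,0,0],"fingers": 1},{"delta_pos": [0,0,0.05],"dr": [0,0,0],"fingers": 1},{"delta_pos": [0,0,0.05],"dr": [0,0,0],"fingers": 1},{"delta_pos": [0,0,0.05],"dr": [0,0,0],"fingers": 1}])

```text
time: 15.55
tool_pos: [0.5571, -0.1976, 0.149]
tool_rot: [3.139, 0.002, 1.275]
contact_force: [-3.3, 2.1, 14.7]
opening: 0.0129
grip_force: 50.0
```

Run:
```python
from h import *; from cell import robot,viewer
a=viewer.read_camera("scene"); b=viewer.read_camera("side"); o=robot.observe()
print(o["tool_pos"].round(4),o["contact_force"].round(1),o["grip_force"])
c=lambda im,x,y: cv2.resize(im[y:y+120,x:x+80,::-1],(400,600),interpolation=cv2.INTER_CUBIC)
cv2.imwrite("pics/c6.png",np.hstack([c(a,265,130),c(b,211,150)]))
```

```text
[ 0.5571 -0.1976  0.149 ] [-3.7  1.6 15.7] 50.042160116136074
```

View pics/c6.png

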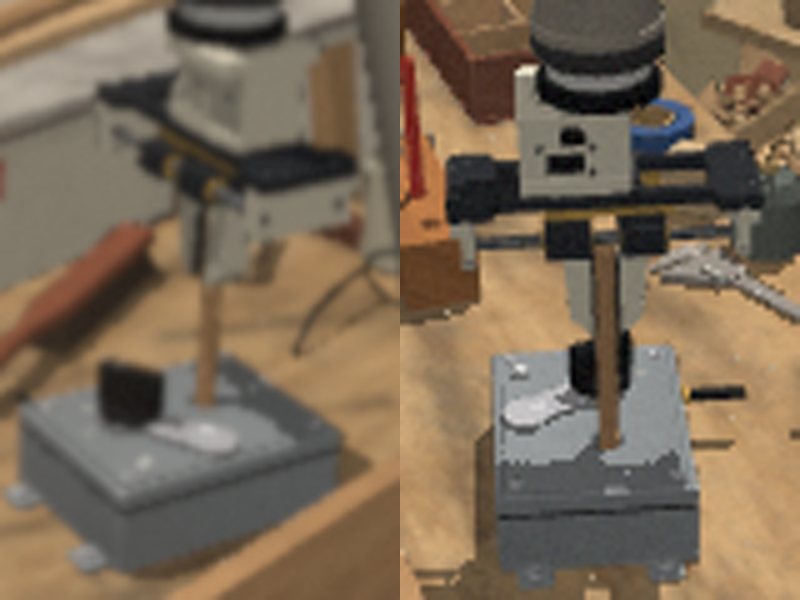

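The dowel stands upright in the hole at (205,400) and (608,440), and the knob and plate are still in set-up. TCP height is unchanged while the push rose to about 15 N, so the button is on its stop.

```bash
python3 -c "
from cell import robot; print(robot.hand_in())"
```

```text
the job is handed in; nothing more can be done
None
```

The job is handed in: the selector is in set-up, and the dowel is upright in the gripper, holding the pairing button down on its stop with about 15 N; the hand-in returned no verdict.

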